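Scoop a level three-cell measure

ROBOT

A 6-joint arm with a two-finger parallel gripper is mounted at the origin on the work surface. World frame = base frame: x ahead of the robot, y to its left, z up, the work surface at z = 0. Lengths are in m, angles in rad, forces in N, time in s.
With the tool pointing down it reaches from about 0.425 to 0.95 m from the base axis. Payload 3.5 kg.
Tool frame: the origin (TCP) lies midway between the tips of the shut fingers; the grasp point (between the pads) lies r.hold_point_z behind it (r.hold_point_z is the distance from the TCP to the grasp point, in m); y points along the fingers, z is the direction in which the jaws open and shut, and the axes are right-handed (so a half turn about y gives the same grasp; the last joint's range is limited). The gripper opens to 85 mm and grips with 20 to 120 N. Pads are 22 mm wide; open, the fingers measure 114 mm over their backs; the gripper's body (76 mm by 85 mm) begins 54 mm behind the grasp point. The pads swing forward as they close: fully open they stand 13 mm farther back than shut.
Start: joints at [1.155, 0.286, 1.577, -0, 1.279, -0.15], TCP at [0.177, 0.651, 0.231] pointing down, gripper open.
Joint ranges: [-2.77, 2.77], [-0.9, 2.22], [0.21, 2.48], [-1.53, 4.67], [0.24, 2.81], [-2.84, 2.84]. Speed limits (rad/s): [2.79, 2.79, 3.14, 3.14, 3.14, 3.14].

INTERFACE

Orientations are given as a unit quaternion [x, y, z, w].
In Python, from workcell import r gives the robot as it stands.
- The arm moves only by the shell command python3 -m inch 'ROWS' [FORCE]. ROWS is JSON, a list of rows, each a list of 5 numbers: the finger opening in mm, from 0 to 85.4, then the shift along the tool's x, y, z in mm, then the turn about the tool's y in rad. A call has 1 to 20 rows; each row is the pose to reach, as a shift and turn from the pose commanded when the call began, along the tool's axes at that moment; what a row does not reach only later rows make up. A row lasts 1/8 s, in which the tool goes at most 62.5 mm and 10.7 degrees, less where a joint would pass 70% of its speed; a pose out of reach is approached as far as the arm can. A call with a gripper value outside its range is refused whole. The fingers move at their own pace and stop on an object; FORCE is the grip in N (left out, the last holds). Time passes only in rows, so rows that repeat a pose let the fingers close. It gives the time, the measured TCP pose, the force and the opening at its end, in the units of the state.
- r.read_state(): the state, without advancing time (a new reading comes with each control period).
- r.camera(name): name is "scene" or "top"; returns the picture (480x640x3 uint8, red, green, blue); there is no depth.
- r.camera_info(name): a dict with "mtx" (3x3 intrinsics, pixels), "k1" (the pictures are not rectified: a ray, as slopes to the right and down, at radius r is drawn at 1 + k1 r^2 times it, then the intrinsics apply), "rvec" (rotation vector, rad) and "tvec" (3), from world to camera coordinates, as OpenCV has them. Camera axes: x right, y down, z forward; pixel columns grow to the right and rows downward; lengths in m; the calibration is good to about 2 mm. A picture is of the moment at which its call begins. camera_info takes no time and is no camera call.
- r.close_job(): hands the job in, once; it reports no verdict.
The state is a dict: "clock": time; "qpos": joint angles; "qvel": joint speeds; "effort": joint torques, N m; "tcp_pos": TCP position; "orientation": TCP orientation; "contact_force": force on the tool from outside, world axes, zero at the start; "ft_torque": the same for the moment, N m; "opening": finger opening in m.
Only numpy, scipy, OpenCV 4.12 (cv2) and the standard library are available. Lean on these libraries where they do the work, as an engineer would, in place of code of your own. Each camera call takes 0.05 s, during which the arm holds its last target.

TASK

Use the longer measuring scoop to take three cells for a battery pack: by its handle, slide it in under the heap to the back wall of the bin, raise it under the strike bar until its rim is nearly at the bar's lower edge, and draw it back out along the bar so the surplus is swept off into the bin. Then stand the scoop level on the black mat with its three cells and let go; the other cells stay in the bin. Do not touch the cells with the fingers and do not shift the shorter scoop.

Things in the scene. Friction and masses are not known exactly. Their poses are not given: they have to be found in the camera images.
- scoop_long: The LONGER of two bare aluminium scoops, three-cell pocket; about 0.2 kg, 0.6 kg heaped, load ahead of the handle: grip it firmly, best front and back (along x). Upright black handle, 24 x 24 mm, square to the scoop, its top 125 mm over the underside. Origin: handle axis, underside; +x to the mouth, z up. 92 mm wide; body from x = -18; flat deck at rim height (24 mm) from the handle to x = +52, then the pocket.
- pocket_rear (a point): Cell place nearest the handle in the long scoop's pocket: x = 64.5, z = 12.5 mm in its frame. The pocket runs from x = +52 to +118, 86 mm wide inside, floor 2 mm thick, side walls up to the 24 mm rim; three cells lie across it side by side, their tops 1 mm below the rim.
- pocket_mid (a point): Middle cell place in the long scoop's pocket: x = 85.8, z = 12.5 mm in its frame.
- pocket_front (a point): Cell place nearest the mouth: x = 107, z = 12.5 mm in the long scoop's frame. A crest 7 mm high closes the pocket at x = +118.
- lip (a point): Middle of the long scoop's lip: x = 136, z = 1 mm in its frame. A thin ramp falls from the crest to this lip; cells ride up it over the crest into the pocket.
- scoop_short: The SHORTER scoop, built alike (same handle, deck, width and frame) but with a two-cell pocket from x = +52 to +96 and its lip at +114: leave it where it stands.
- bin: Fixed grey bin, open in front and above. Origin at the table; +x points to the back wall (inner face x = +110, 70 mm high). Inside 110 mm wide; side walls 56 mm high from x = -12 back. Front floor 7 mm high, x = -60 to +23, then a 3 mm step down to the floor under the cells: a scoop slid in with its underside 7 to 9 mm above the table goes under them, fully in when its lip is at the back wall.
- strike_edge (a point): Middle of the lower edge of the steel strike bar, 55 mm above the table. The bar crosses the bin from side to side at the bin's x = +4: 6 mm thick, 22 mm high (top at 77 mm), on posts 16 mm wide in the bin's side walls. The scoop passes under it, the handle staying in front. z up, x as the bin's.
- mat: Fixed flat black rubber mat, 240 (x) x 340 (y) x 3 mm, origin at the centre of its underside. Both scoops stand on it at the start.
- cell0: One of six alike dark round battery cells, 21 mm across, 70 mm long, 0.07 kg, lying across the bin; origin at its centre, y along its axis. At the start in the bottom row of four before the bin's back wall.
- cell1: One of six alike dark round battery cells, 21 mm across, 70 mm long, 0.07 kg, lying across the bin; origin at its centre, y along its axis. At the start in the bottom row of four before the bin's back wall.
- cell2: One of six alike dark round battery cells, 21 mm across, 70 mm long, 0.07 kg, lying across the bin; origin at its centre, y along its axis. At the start in the bottom row of four before the bin's back wall.
- cell3: One of six alike dark round battery cells, 21 mm across, 70 mm long, 0.07 kg, lying across the bin; origin at its centre, y along its axis. At the start in the bottom row of four before the bin's back wall.
- cell4: One of six alike dark round battery cells, 21 mm across, 70 mm long, 0.07 kg, lying across the bin; origin at its centre, y along its axis. At the start in the upper row of two, heaped on the bottom row.
- cell5: One of six alike dark round battery cells, 21 mm across, 70 mm long, 0.07 kg, lying across the bin; origin at its centre, y along its axis. At the start in the upper row of two, heaped on the bottom row.
There are look-alikes about, which are no part of the job. What is shaped like the cell4 but turquoise or white is not meant.

How it is judged:
On the way, in this order (a step that is already met when the one before it is completed fails the run):
1. the long scoop, pushed to the back of the bin, is lifted off the bin floor with cells in its pocket ((distance between any of cell0, cell1, cell2, cell3, cell4, cell5 and pocket_rear below 0.011 m or distance between any of cell0, cell1, cell2, cell3, cell4, cell5 and pocket_mid below 0.011 m or distance between any of cell0, cell1, cell2, cell3, cell4, cell5 and pocket_front below 0.011 m) and x of lip in the frame of bin above 0.07 m and height (world z) of scoop_long above 0.015 m), for 0.05 s.
2. its pocket is drawn along below the strike bar, the rim within about 10 mm of the bar's edge (x of pocket_mid in the frame of strike_edge between -0.015 and 0.015 m and z of pocket_mid in the frame of strike_edge above -0.0225 m and angle between scoop_long's own z axis and vertical below 0.2 rad), for 0.02 s.
At the end, for the whole second after the job is handed in: The long scoop stands upright (within 6 degrees), at rest and let go, its handle over the black mat (10 mm beyond its edge at most), with one cell in each of the three places of its pocket (within 11 mm); every other cell lies in the bin (distance between any of cell0, cell1, cell2, cell3, cell4, cell5 and pocket_rear below 0.011 m and distance between any of cell0, cell1, cell2, cell3, cell4, cell5 and pocket_mid below 0.011 m and distance between any of cell0, cell1, cell2, cell3, cell4, cell5 and pocket_front below 0.011 m and (distance between cell0 and pocket_rear below 0.011 m or distance between cell0 and pocket_mid below 0.011 m or distance between cell0 and pocket_front below 0.011 m or (x of cell0 in the frame of bin between -0.06 and 0.112 m and y of cell0 in the frame of bin between -0.056 and 0.056 m and height (world z) of cell0 below 0.06 m)) and (distance between cell1 and pocket_rear below 0.011 m or distance between cell1 and pocket_mid below 0.011 m or distance between cell1 and pocket_front below 0.011 m or (x of cell1 in the frame of bin between -0.06 and 0.112 m and y of cell1 in the frame of bin between -0.056 and 0.056 m and height (world z) of cell1 below 0.06 m)) and (distance between cell2 and pocket_rear below 0.011 m or distance between cell2 and pocket_mid below 0.011 m or distance between cell2 and pocket_front below 0.011 m or (x of cell2 in the frame of bin between -0.06 and 0.112 m and y of cell2 in the frame of bin between -0.056 and 0.056 m and height (world z) of cell2 below 0.06 m)) and (distance between cell3 and pocket_rear below 0.011 m or distance between cell3 and pocket_mid below 0.011 m or distance between cell3 and pocket_front below 0.011 m or (x of cell3 in the frame of bin between -0.06 and 0.112 m and y of cell3 in the frame of bin between -0.056 and 0.056 m and height (world z) of cell3 below 0.06 m)) and (distance between cell4 and pocket_rear below 0.011 m or distance between cell4 and pocket_mid below 0.011 m or distance between cell4 and pocket_front below 0.011 m or (x of cell4 in the frame of bin between -0.06 and 0.112 m and y of cell4 in the frame of bin between -0.056 and 0.056 m and height (world z) of cell4 below 0.06 m)) and (distance between cell5 and pocket_rear below 0.011 m or distance between cell5 and pocket_mid below 0.011 m or distance between cell5 and pocket_front below 0.011 m or (x of cell5 in the frame of bin between -0.06 and 0.112 m and y of cell5 in the frame of bin between -0.056 and 0.056 m and height (world z) of cell5 below 0.06 m)) and angle between scoop_long's own z axis and vertical below 0.1 rad and height (world z) of scoop_long below 0.01 m and linear speed of scoop_long below 0.02 m/s and x of scoop_long in the frame of mat between -0.13 and 0.13 m and y of scoop_long in the frame of mat between -0.18 and 0.18 m and linear speed of each of cell0, cell1, cell2, cell3, cell4, cell5 below 0.05 m/s); the robot touches nothing.
It fails at once if the shorter scoop is shifted more than 30 mm (distance of scoop_short from where it was at the start of the episode above 0.03 m).
It fails at once if the fingers press on a cell (contact force between the fingers and cell0 above 1.5 N or contact force between the fingers and cell1 above 1.5 N or contact force between the fingers and cell2 above 1.5 N or contact force between the fingers and cell3 above 1.5 N or contact force between the fingers and cell4 above 1.5 N or contact force between the fingers and cell5 above 1.5 N).
It also fails if it takes over 54 s, if anything falls off the work surface, if the arm or the gripper's body presses on something with over 40 N, if the wrist force passes 120 N, or if a joint passes its speed limit or range.

## Working session

There is one attempt and no reset: what is moved stays moved. The work goes in short steps, Python scripts to look and compute and a shell command to move; the robot and the scene stay as the last step left them, time stands still between calls to the robot, and variables do not carry over. Pictures are saved under pics/ and viewed, and the job is handed in when it is done.

```bash
ls; mkdir -p pics; python3 - <<'E'
from workcell import r
import cv2
print(r.read_state()); print(r.hold_point_z)
for n in("scene","top"):
    print(n,r.camera_info(n)); cv2.imwrite(f"pics/{n}0.png",r.camera(n)[:,:,::-1])
E
```

```text
pics
{'clock': 0.0, 'qpos': array([ 1.15500339e+00,  2.87164119e-01,  1.57816530e+00, -4.26735689e-05,
        1.27862017e+00, -1.49980920e-01]), 'qvel': array([ 0.00150572, -0.00049946, -0.00132362,  0.00062657, -0.00287895,
        0.00074562]), 'effort': array([-1.25900737e-03, -4.05976260e+01, -2.92625999e+01, -1.97887061e-04,
        5.86518217e-03, -1.38714213e-05]), 'tcp_pos': array([0.17701769, 0.65069301, 0.22995455]), 'orientation': array([ 0.7016751 , -0.09391665,  0.09347919, -0.70006668]), 'contact_force': array([-0.08707016, -0.29032646, -0.95233824]), 'ft_torque': array([-0.0132961 , -0.01441324,  0.02558769]), 'opening': 0.08544406803123888}
0.0187
scene {'mtx': array([[577.97561713,   0.        , 309.73787454],
       [  0.        , 577.97561713, 233.7934778 ],
       [  0.        ,   0.        ,   1.        ]]), 'k1': -0.17254577479323627, 'rvec': array([ 2.26212415,  1.16862606, -0.4124497 ]), 'tvec': array([-0.21628404, -0.27316124,  1.46984719])}
top {'mtx': array([[609.87400308,   0.        , 332.24287298],
       [  0.        , 609.87400308, 240.11839725],
       [  0.        ,   0.        ,   1.        ]]), 'k1': 0.027854502843638343, 'rvec': array([ 2.15994256, -2.22308057,  0.055242  ]), 'tvec': array([-0.01052973,  0.43034201,  1.26810899])}
```

View pics/scene0.png

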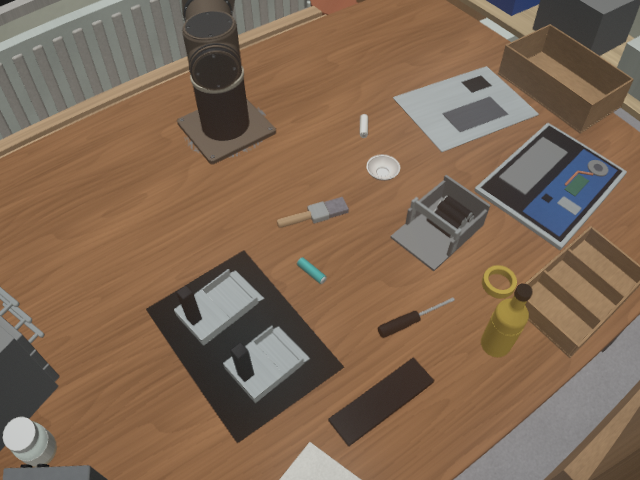

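View pics/top0.png

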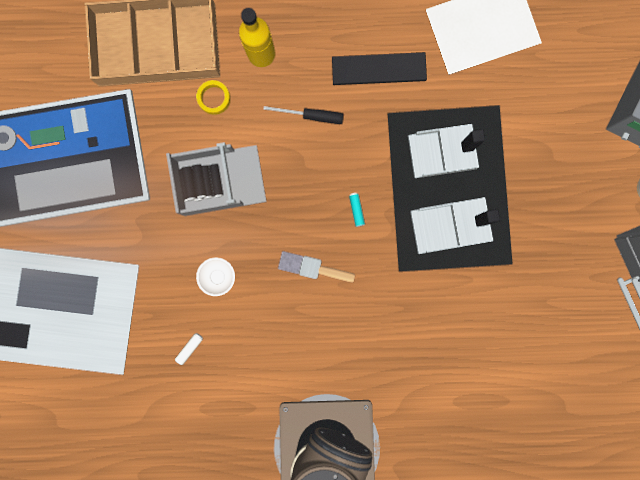

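```bash
cat > h.py <<'E'
import numpy as np, cv2
from workcell import r
def cam(n):
    i=r.camera_info(n);return i
def proj(n,P):
    i=cam(n);R=cv2.Rodrigues(i['rvec'])[0];p=np.atleast_2d(P)@R.T+i['tvec']
    s=p[:,:2]/p[:,2:];s=s*(1+i['k1']*(s**2).sum(1,keepdims=True))
    return s*i['mtx'][0,0]+i['mtx'][:2,2]
def ray(n,uv):
    i=cam(n);R=cv2.Rodrigues(i['rvec'])[0]
    d=np.array([i['k1'],0,0,0,0.])
    s=cv2.undistortPoints(np.array(uv,float).reshape(-1,1,2),i['mtx'],d[:5])[:,0]
    c=-R.T@i['tvec'];D=np.c_[s,np.ones(len(s))]@R
    return c,D
def plane(n,uv,z):
    c,D=ray(n,uv);return c+D*((z-c[2])/D[:,2])[:,None]
def tri(a,b):
    # a,b: (cam,uv) -> point, gap
    c1,d1=ray(*a);c2,d2=ray(*b);d1=d1[0];d2=d2[0]
    A=np.c_[d1,-d2];t=np.linalg.lstsq(A,c2-c1,rcond=None)[0]
    p,q=c1+t[0]*d1,c2+t[1]*d2;return (p+q)/2,np.linalg.norm(p-q)
E
python3 - <<'E'
from h import *
print(proj('top',[[0,0,0],[.177,.651,.23],[.5,0,0],[.5,.3,0]]),proj('scene',[[0,0,0],[.177,.651,.23],[.5,0,0],[.5,.3,0]]))
S=cv2.imread('pics/scene0.png');T=cv2.imread('pics/top0.png')
def crop(I,x,y,w,h,f,n): cv2.imwrite(n,cv2.resize(I[y:y+h,x:x+w],None,fx=f,fy=f,interpolation=cv2.INTER_CUBIC))
crop(T,380,95,140,180,3.3,'pics/t_mat.png')
crop(T,155,130,120,95,6,'pics/t_bin.png')
crop(S,145,245,200,200,3,'pics/s_mat.png')
crop(S,385,170,110,105,5.5,'pics/s_bin.png')
E
```

```text
[[327.16253599 447.747879  ]
 [-60.35001278 393.02526459]
 [320.53567703 207.76836662]
 [179.19963122 211.82351057]] [[ 2.25514892e+02  1.27421993e+02]
 [ 4.71221206e+02 -3.71181307e-01]
 [ 3.43184548e+02  2.57932572e+02]
 [ 4.46763867e+02  1.95169032e+02]]
```

View pics/t_mat.png

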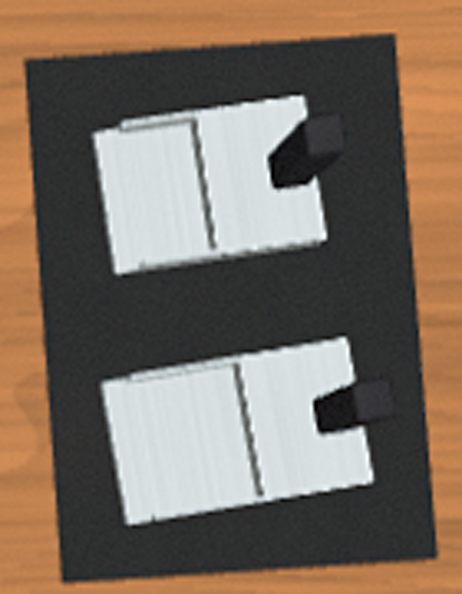

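View pics/t_bin.png

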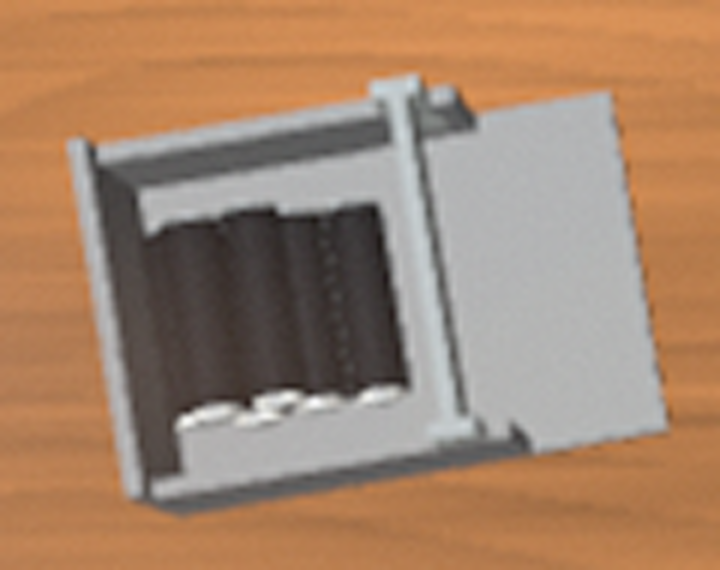

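View pics/s_mat.png

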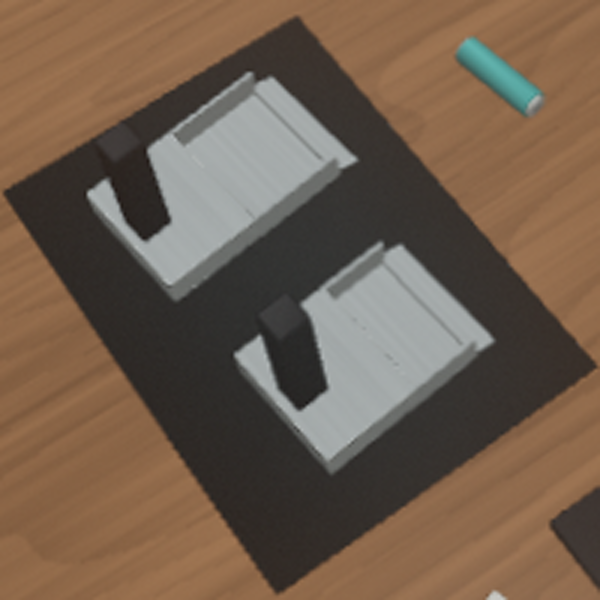

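View pics/s_bin.png

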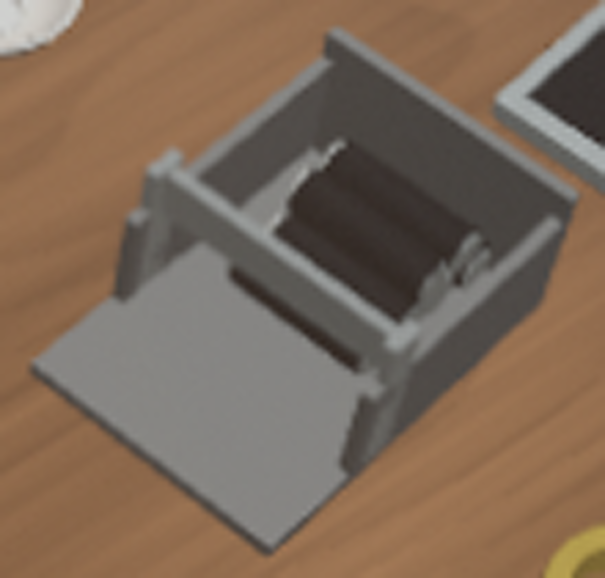

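```bash
python3 - <<'E'
from h import *
T=cv2.imread('pics/top0.png');S=cv2.imread('pics/scene0.png')
def grid(I,x,y,w,h,f,n,st=10):
    C=cv2.resize(I[y:y+h,x:x+w],None,fx=f,fy=f,interpolation=cv2.INTER_CUBIC)
    for k in range(x-x%st+st,x+w,st):
        cv2.putText(C,str(k),(int((k-x+.5)*f),10),0,.35,(0,0,255),1);cv2.line(C,(int((k-x+.5)*f),12),(int((k-x+.5)*f),18),(0,0,255),1)
    for k in range(y-y%st+st,y+h,st):
        cv2.putText(C,str(k),(0,int((k-y+.5)*f)),0,.35,(0,0,255),1);cv2.line(C,(24,int((k-y+.5)*f)),(30,int((k-y+.5)*f)),(0,0,255),1)
    cv2.imwrite(n,C)
grid(T,405,190,98,70,8,'pics/t_long.png')
grid(T,163,137,106,80,7.5,'pics/t_bin2.png')
grid(S,172,262,96,86,7,'pics/s_long.png')
hsv=cv2.cvtColor(T,cv2.COLOR_BGR2HSV)
m=((hsv[...,2]>150)&(hsv[...,1]<60)).astype(np.uint8)
cs,_=cv2.findContours(m[100:260,400:505].copy(),0,1)
for c in cs:
    if cv2.contourArea(c)>800: print(cv2.minAreaRect(c),cv2.contourArea(c),(cv2.approxPolyDP(c,3,True)[:,0]+[400,100]).tolist())
E
```

```text
((51.43419647216797, 125.12400817871094), (44.818885803222656, 75.92121887207031), 80.07376098632812) 3081.0 [[484, 197], [411, 211], [418, 252], [492, 240], [489, 224], [477, 227], [474, 221], [476, 214], [486, 210]]
((42.8861198425293, 49.96441650390625), (45.40685272216797, 64.82881927490234), 80.78897094726562) 2555.0 [[471, 124], [409, 135], [415, 177], [478, 167], [475, 149], [464, 153], [460, 145], [472, 130]]
```

View pics/t_long.png

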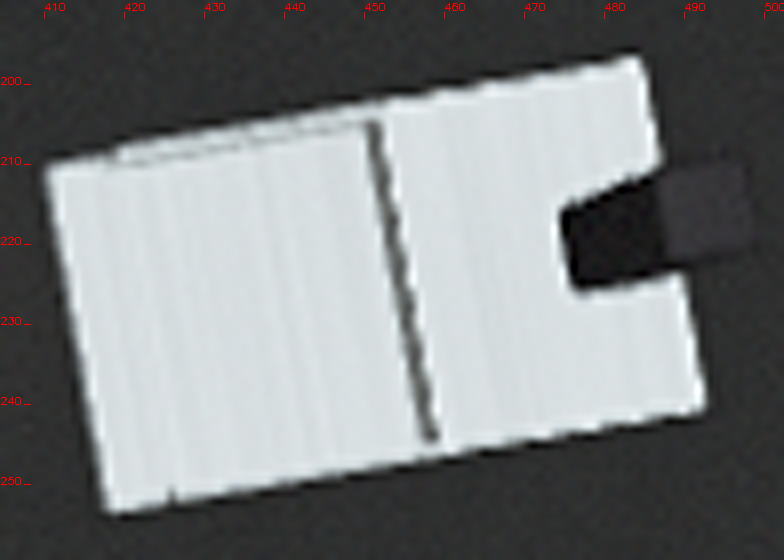

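View pics/t_bin2.png

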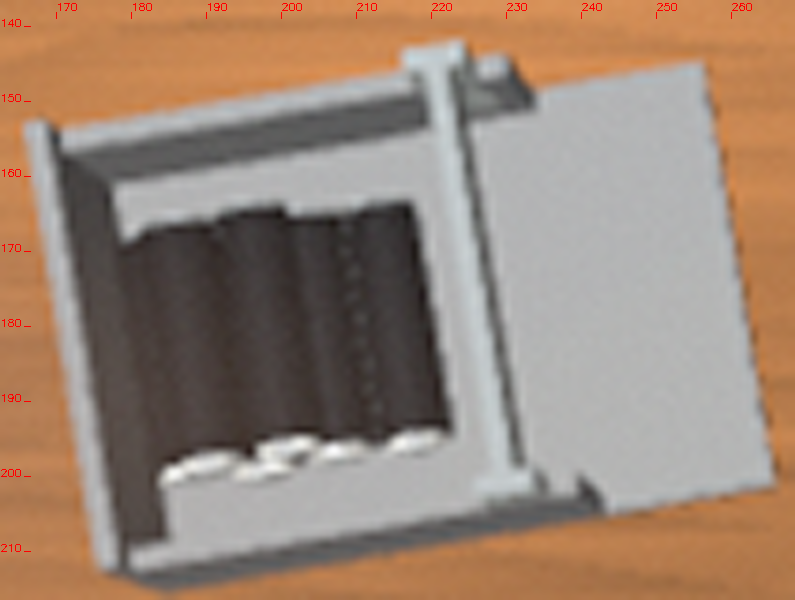

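View pics/s_long.png

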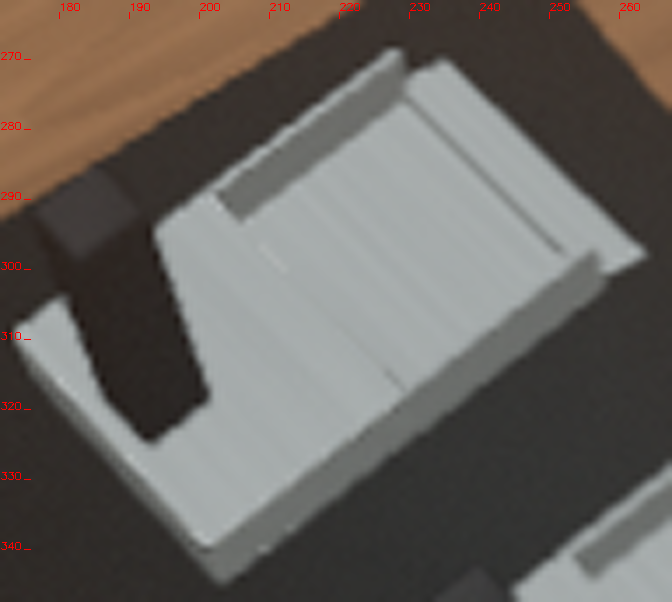

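```bash
python3 - <<'E'
from h import *
mm=lambda a:np.round(np.asarray(a)*1000,1).tolist()
def rep(l,c,pts,z):
    P=plane(c,pts,z);d=P[1]-P[0];print(l,mm(P),'mid',mm(P.mean(0)),'len',round(1000*np.linalg.norm(d[:2]),1),'normal yaw',round(np.degrees(np.arctan2(d[1],d[0])),1))
rep('L rear top','top',[(484.5,196.4),(492.75,240.75)],.027)
rep('L deckedge','top',[(451.4,204.75),(458.5,244.5)],.027)
rep('L lip','top',[(410.1,210.5),(417.9,253.75)],.0045)
rep('L rear sc','scene',[(173.6,308.4),(201.5,339.8)],.027)
rep('L lip sc','scene',[(234.8,270.1),(264.1,298.0)],.0045)
hs=np.array([(185.1,285.1),(191.5,291.5),(183.6,298.4),(176.8,291.5)])
ht=np.array([(665,168),(740,158),(757,240),(682,262)])/8+[404.5,189.5]
print('handle sc',mm(plane('scene',[hs.mean(0)],.128)),'top',mm(plane('top',[ht.mean(0)],.128)),tri(('top',[ht.mean(0)]),('scene',[hs.mean(0)])))
rep('bin front','top',[(256.5,144.8),(265.8,201.2)],.007)
rep('bin back outer','top',[(166.2,152.8),(176.2,212.8)],.07)
B=lambda *p:np.array(p)/7.5+[162.5,136.5]
rep('bin back inner','top',B((62,150),(120,555)),.07)
rep('bar L','top',B((430,80),(498,470)),.077)
rep('bar R','top',B((452,80),(522,470)),.077)
rep('left wall floor','top',B((705,62),(535,92)),.007)
rep('right wall floor','top',B((775,485),(605,513)),.007)
# scene bin crop (5.5; 385,170)
Q=lambda *p:np.array(p)/5.5+[384.5,169.5]
rep('sc front','scene',Q((33,367),(270,550)),.007)
rep('sc back outer','scene',Q((337,30),(577,195)),.07)
rep('sc bar front top','scene',Q((165,180),(395,347)),.077)
rep('sc bar front bot','scene',Q((178,217),(385,370)),.055)
E
```

```text
L rear top [[510.7, -341.4, 27.0], [418.1, -354.5, 27.0]] mid [464.4, -347.9, 27.0] len 93.5 normal yaw -171.9
L deckedge [[495.4, -272.3, 27.0], [412.4, -283.7, 27.0]] mid [453.9, -278.0, 27.0] len 83.7 normal yaw -172.2
L lip [[488.2, -189.2, 4.5], [396.3, -202.3, 4.5]] mid [442.2, -195.7, 4.5] len 92.8 normal yaw -171.9
L rear sc [[417.2, -354.4, 27.0], [509.1, -342.0, 27.0]] mid [463.1, -348.2, 27.0] len 92.7 normal yaw 7.7
L lip sc [[395.5, -203.7, 4.5], [487.9, -189.8, 4.5]] mid [441.7, -196.8, 4.5] len 93.5 normal yaw 8.5
handle sc [[461.3, -331.3, 128.0]] top [[461.8, -331.6, 128.0]] (array([ 0.46175689, -0.33140669,  0.1286475 ]), np.float64(9.280946991427308e-06))
bin front [[637.4, 132.0, 7.0], [516.5, 115.1, 7.0]] mid [577.0, 123.6, 7.0] len 122.0 normal yaw -172.0
bin back outer [[612.6, 306.4, 70.0], [490.6, 288.3, 70.0]] mid [551.6, 297.3, 70.0] len 123.3 normal yaw -171.5
bin back inner [[604.8, 297.4, 70.0], [495.1, 283.6, 70.0]] mid [550.0, 290.5, 70.0] len 110.6 normal yaw -172.8
bar L [[619.5, 197.0, 77.0], [514.2, 180.9, 77.0]] mid [566.9, 189.0, 77.0] len 106.6 normal yaw -171.4
bar R [[619.4, 191.1, 77.0], [514.0, 174.6, 77.0]] mid [566.7, 182.8, 77.0] len 106.6 normal yaw -171.1
left wall floor [[637.4, 132.0, 7.0], [630.3, 180.3, 7.0]] mid [633.8, 156.2, 7.0] len 48.8 normal yaw 98.5
right wall floor [[516.6, 115.0, 7.0], [510.1, 163.1, 7.0]] mid [513.3, 139.1, 7.0] len 48.5 normal yaw 97.8
sc front [[518.1, 114.0, 7.0], [637.1, 131.8, 7.0]] mid [577.6, 122.9, 7.0] len 120.3 normal yaw 8.5
sc back outer [[492.8, 287.7, 70.0], [611.2, 304.9, 70.0]] mid [552.0, 296.3, 70.0] len 119.6 normal yaw 8.3
sc bar front top [[515.5, 173.7, 77.0], [626.0, 190.1, 77.0]] mid [570.7, 181.9, 77.0] len 111.7 normal yaw 8.4
sc bar front bot [[520.2, 179.9, 55.0], [621.9, 194.3, 55.0]] mid [571.1, 187.1, 55.0] len 102.7 normal yaw 8.1
```

```bash
cat >> h.py <<'E'
from scipy.spatial.transform import Rotation as Ro
def tgt(pos,zyaw=None):
    s=r.read_state();R=Ro.from_quat(s['orientation']).as_matrix()
    d=R.T@(np.array(pos)-s['tcp_pos'])*1000
    out=[np.round(d,1).tolist()]
    cy=np.degrees(np.arctan2(R[1,2],R[0,2]))
    if zyaw is not None:
        # turn about tool y (down): positive turn lowers world yaw when y is down
        for k in(0,180):
            t=(zyaw+k-cy+180)%360-180
            out.append(round(-np.radians(t)*1*np.sign(-R[2,1]),4))
    print('d',out,'zyaw',round(cy,2),'tool y',np.round(R[:,1],4),'tool x',np.round(R[:,0],3),'tcp',np.round(s['tcp_pos']*1000,1),'t',round(s['clock'],2),'op',round(s['opening']*1000,1),'F',np.round(s['contact_force'],1),'q',np.round(s['qpos'],2))
E
python3 - <<'E'
from h import *
tgt([.4617,-.331,.20],98.2)
E
```

```text
d [[532.6, 31.8, -872.4], np.float64(-0.4089), np.float64(2.7327)] zyaw 74.77 tool y [-9.e-04 -2.e-03 -1.e+00] tool x [ 0.965 -0.263 -0.   ] tcp [177.  650.8 230. ] t 0.1 op 85.8 F [ 1.1 -0.1 -0.9] q [ 1.16  0.29  1.58 -0.    1.28 -0.15]
```

```bash
python3 -m inch '[[85,42,-1,-36,0.14],[85,84,-1,-73,0.28],[85,126,-2,-109,0.42],[85,168,-2,-146,0.57],[85,210,-3,-182,0.72],[85,252,-4,-219,0.87],[85,295,-5,-255,1.02],[85,337,-6,-292,1.17],[85,379,-7,-328,1.32],[85,421,-8,-365,1.47],[85,463,-9,-401,1.62],[85,505,-9,-438,1.77],[85,547,-9,-474,1.92],[85,545,-2,-540,2.08],[85,542,5,-610,2.24],[85,540,12,-680,2.4],[85,537,20,-750,2.56],[85,535,27,-820,2.7],[85,532,31,-872,2.7327],[85,532,31,-872,2.7327]]' 60; python3 - <<'E'
from h import *
tgt([.4617,-.331,.20],-81.8)
E
```

```text
clock: 2.6
tcp_pos: [0.4598, -0.3325, 0.1994]
orientation: [-0.05, 0.706, -0.705, 0.049]
contact_force: [0.3, 1.1, 0.1]
opening: 0.0849
d [[-2.1, -0.6, -1.2], np.float64(-0.0037), np.float64(3.1379)] zyaw -82.01 tool y [-1.2e-03  7.0e-04 -1.0e+00] tool x [-0.99  -0.139  0.001] tcp [ 459.8 -332.5  199.4] t 2.6 op 84.9 F [0.3 1.1 0.1] q [-0.8   0.08  1.87 -0.    1.19  0.63]
```

```bash
python3 -m inch '[[85,-2,30,-1,-0.004],[85,-2,70,-1,-0.004],[85,-2,100,-1,-0.004],[85,-2,119,-1,-0.004],[85,-2,119,-1,-0.004]]' 60; python3 - <<'E'
from h import *
tgt([.4617,-.331,.08],-81.8)
S=r.camera('scene');T=r.camera('top')
cv2.imwrite('pics/s1.png',cv2.resize(S[220:420,120:340,::-1],None,fx=3,fy=3));cv2.imwrite('pics/t1.png',cv2.resize(T[120:270,380:530,::-1],None,fx=4,fy=4))
E
```

```text
clock: 3.22
tcp_pos: [0.4625, -0.3277, 0.0797]
orientation: [-0.053, 0.706, -0.704, 0.051]
contact_force: [-0.5, 0.4, 0.3]
opening: 0.0851
d [[1.3, -0.4, 3.2], np.float64(0.004), np.float64(-3.1376)] zyaw -81.57 tool y [-0.0026  0.0026 -1.    ] tool x [-0.989 -0.147  0.002] tcp [ 462.5 -327.7   79.7] t 3.23 op 85.1 F [-0.5  0.4  0.3] q [-0.8   0.23  1.95 -0.    0.97  0.63]
```

View pics/s1.png

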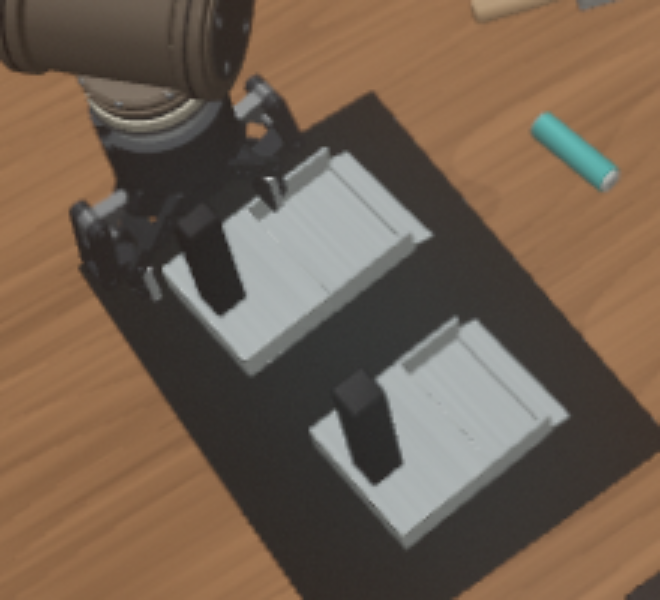

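View pics/t1.png

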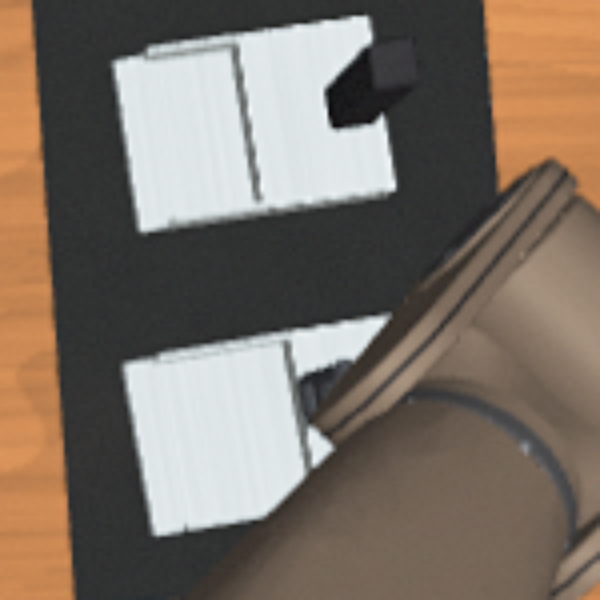

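```bash
python3 -m inch '[[85,1,0,3,0.004],[40,1,0,3,0.004],[20,1,0,3,0.004],[15,1,0,3,0.004],[15,1,0,3,0.004],[15,1,0,3,0.004],[15,1,0,3,0.004]]' 90; python3 - <<'E'
from h import *
tgt([.4617,-.331,.08],-81.8)
E
```

```text
clock: 4.2
tcp_pos: [0.4631, -0.3318, 0.0816]
orientation: [0.05, -0.705, 0.705, -0.051]
contact_force: [0.7, 0.1, 2.0]
opening: 0.023
d [[1.2, 1.6, -0.9], np.float64(0.0), np.float64(-3.1416)] zyaw -81.8 tool y [ 4.e-04 -3.e-04 -1.e+00] tool x [-0.99  -0.143 -0.   ] tcp [ 463.1 -331.8   81.6] t 4.2 op 23.0 F [0.7 0.1 2. ] q [-0.8   0.23  1.94  0.    0.97  0.63]
```

```bash
python3 -m inch '[[15,0,-10,0,0],[15,0,-25,0,0],[15,0,-45,0,0],[15,0,-60,0,0],[15,0,-60,0,0],[15,0,-60,0,0]]' 110; python3 - <<'E'
from h import *
tgt([.5990,-.0215,.14],-81.7)
S=r.camera('scene');cv2.imwrite('pics/s2.png',S[:,:,::-1])
E
```

```text
clock: 4.95
tcp_pos: [0.4626, -0.3314, 0.141]
orientation: [-0.051, 0.705, -0.705, 0.05]
contact_force: [-0.1, -0.7, -1.8]
opening: 0.0228
d [[-179.2, 1.1, -287.3], np.float64(-0.0018), np.float64(3.1398)] zyaw -81.8 tool y [-5.e-04  4.e-04 -1.e+00] tool x [-0.99  -0.143  0.   ] tcp [ 462.6 -331.4  141. ] t 4.95 op 22.8 F [-0.1 -0.7 -1.8] q [-0.8   0.15  1.91 -0.    1.08  0.63]
```

View pics/s2.png

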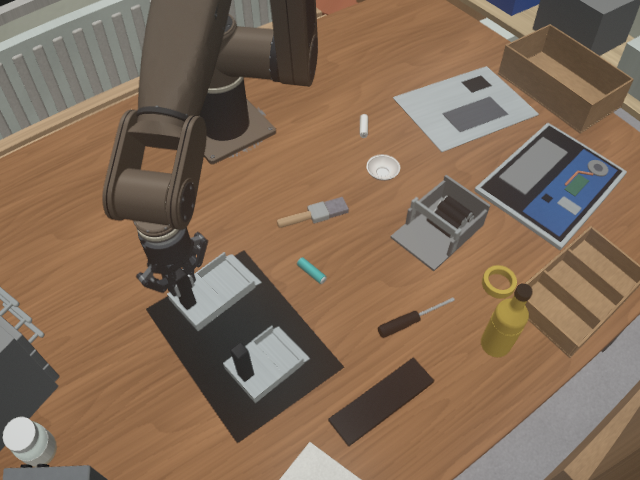

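```bash
python3 -m inch '[[15,0,0,-15,0],[15,-5,0,-45,0],[15,-25,0,-80,0],[15,-50,0,-115,0],[15,-80,0,-155,0],[15,-110,0,-195,0],[15,-135,0,-230,0],[15,-155,0,-258,0],[15,-170,0,-277,0],[15,-177,0,-285,0],[15,-179,0,-287,0],[15,-179,0,-287,0],[15,-179,0,-287,0]]'; python3 - <<'E'
from h import *
tgt([.5990,-.0215,.0870],-81.7)
S=r.camera('scene');cv2.imwrite('pics/s3.png',cv2.resize(S[150:400,220:510,::-1],None,fx=2.7,fy=2.4))
T=r.camera('top');cv2.imwrite('pics/t3.png',cv2.resize(T[120:280,160:400,::-1],None,fx=3.3,fy=3.3))
E
```

```text
clock: 6.62
tcp_pos: [0.5987, -0.0229, 0.1412]
orientation: [0.05, -0.705, 0.705, -0.05]
contact_force: [0.8, 0.5, -1.6]
opening: 0.0227
d [[-0.5, 54.2, -1.3], np.float64(-0.0028), np.float64(3.1387)] zyaw -81.86 tool y [-4.e-04 -1.e-04 -1.e+00] tool x [-0.99  -0.142  0.   ] tcp [598.7 -22.9 141.2] t 6.62 op 22.7 F [ 0.8  0.5 -1.6] q [-0.21  0.21  1.84 -0.    1.09  1.22]
```

View pics/s3.png

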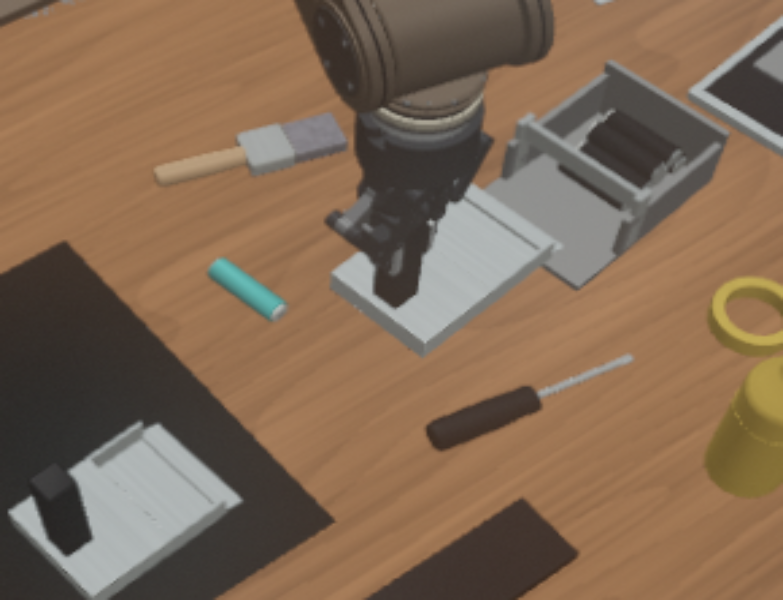

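View pics/t3.png

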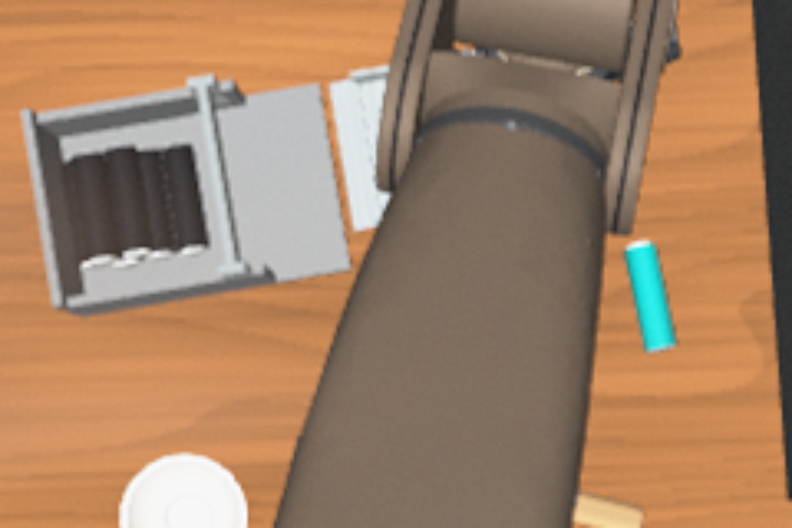

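```bash
python3 - <<'E'
from h import *
S=cv2.imread('pics/s3.png');T=cv2.imread('pics/t3.png')
t=np.array([(330,84),(356,232)])/3.3+[159.5,119.5]
P=plane('top',t,.0635);print(P*1000,P.mean(0)*1000)
s=np.array([(470,186),(560,246)])/[2.7,2.4]+[219.5,149.5]
for k in(0,1): print(tri(('top',[t[1-k]]),('scene',[s[k]])))
d=np.array([-.1453,.9894]);o=np.array([568.6,182.6])
for p in P[:,:2]*1000: print('bin xy',(p-o)@d,(p-o)@[-d[1],d[0]])
E
```

```text
[[624.66493589 118.9457235   63.5       ]
 [532.7009263  105.12089929  63.5       ]] [578.68293109 112.0333114   63.5       ]
(array([0.53245629, 0.10463655, 0.06197259]), np.float64(0.001568768350455524))
(array([0.62280285, 0.11695449, 0.06636902]), np.float64(0.004030184410010898))
bin xy -71.12577634962864 -46.22168119159767
bin xy -71.44168683580496 46.77625685449118
```

```bash
python3 -m inch '[[15,0,15,0,0],[15,0,35,0,0],[15,0,48,0,0],[15,0,54,0,0],[15,0,54,0,0],[15,0,54,-15,0],[15,0,54,-35,0],[15,0,54,-55,0],[15,0,54,-65,0],[15,0,54,-65,0],[15,0,54,-65,0]]' 120; python3 - <<'E'
from h import *
d=np.array([-.1453,.9894]);o=np.array([568.6,182.6])
p=o-28*d;tgt([p[0]/1e3,p[1]/1e3,.0868],-81.65)
S=r.camera('scene');cv2.imwrite('pics/s4.png',cv2.resize(S[150:300,350:510,::-1],None,fx=4,fy=4))
E
```

```text
clock: 8.1
tcp_pos: [0.5899, 0.0421, 0.0874]
orientation: [0.051, -0.705, 0.705, -0.051]
contact_force: [0.4, 0.1, -1.7]
opening: 0.0227
d [[1.0, 0.6, -114.1], np.float64(-0.0025), np.float64(3.1391)] zyaw -81.79 tool y [ 3.e-04 -4.e-04 -1.e+00] tool x [-0.99  -0.143 -0.   ] tcp [589.9  42.1  87.4] t 8.1 op 22.7 F [ 0.4  0.1 -1.7] q [-0.1   0.26  1.89 -0.    0.99  1.33]
```

View pics/s4.png

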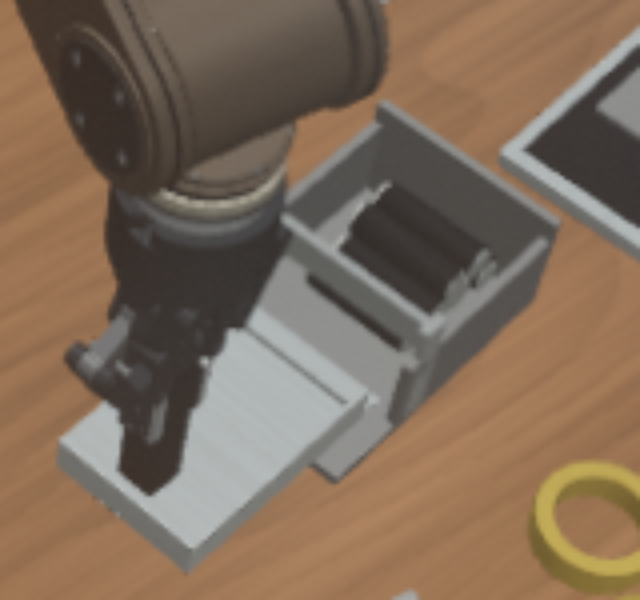

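```bash
python3 -m inch '[[15,0,0.5,-10,0],[15,0,0.5,-20,-0.002],[15,0,0.5,-30,-0.002],[15,0,0.5,-38,-0.002],[15,0,0.5,-46,-0.002],[15,0,0.5,-54,-0.002],[15,0,0.5,-62,-0.002],[15,0,0.5,-70,-0.002],[15,0,0.5,-70,-0.002]]' 120; python3 - <<'E'
from h import *
d=np.array([-.1453,.9894]);o=np.array([568.6,182.6])
p=o-27*d;tgt([p[0]/1e3,p[1]/1e3,.0868],-81.65)
print(r.read_state()['ft_torque'])
S=r.camera('scene');cv2.imwrite('pics/s5.png',cv2.resize(S[150:300,350:510,::-1],None,fx=4,fy=4))
E
```

```text
clock: 9.28
tcp_pos: [0.5794, 0.1125, 0.0866]
orientation: [-0.052, 0.705, -0.705, 0.051]
contact_force: [0.3, 0.1, -3.7]
opening: 0.0229
d [[0.5, -0.2, -44.0], np.float64(0.0), np.float64(-3.1416)] zyaw -81.65 tool y [-7.e-04  7.e-04 -1.e+00] tool x [-0.989 -0.145  0.001] tcp [579.4 112.5  86.6] t 9.28 op 22.9 F [ 0.3  0.1 -3.7] q [0.02 0.26 1.89 0.   0.99 1.44]
[-0.35551047 -0.06864965  0.00402096]
```

View pics/s5.png

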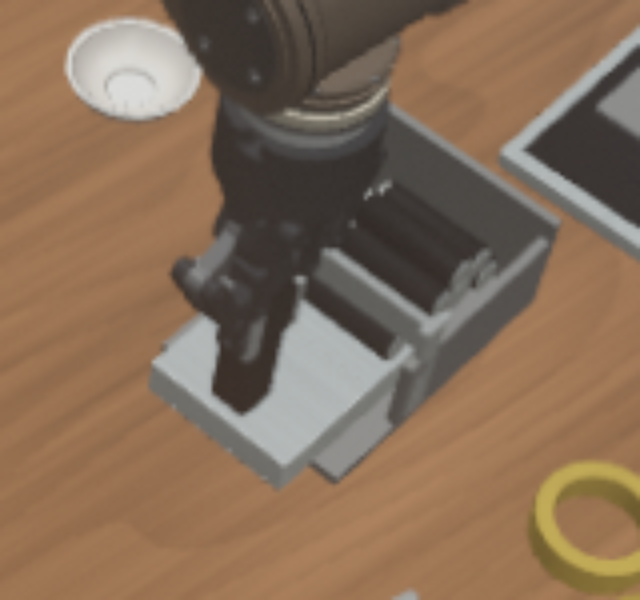

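```bash
python3 -m inch '[[15,0,0,-7,0],[15,0,0,-14,0],[15,0,0,-21,0],[15,0,0,-28,0],[15,0,0,-34,0],[15,0,0,-39,0],[15,0,0,-42,0],[15,0,0,-42,0]]' 120; python3 - <<'E'
from h import *
d=np.array([-.1453,.9894]);o=np.array([568.6,182.6])
p=o-26*d;tgt([p[0]/1e3,p[1]/1e3,.1068],-81.65)
print(r.read_state()['ft_torque'])
S=r.camera('scene');cv2.imwrite('pics/s6.png',cv2.resize(S[150:300,350:510,::-1],None,fx=4,fy=4))
S=r.camera('top');cv2.imwrite('pics/t6.png',cv2.resize(S[130:230,150:290,::-1],None,fx=5,fy=5))
E
```

```text
clock: 10.32
tcp_pos: [0.5734, 0.1537, 0.0866]
orientation: [-0.052, 0.706, -0.705, 0.051]
contact_force: [0.7, -0.7, -6.2]
opening: 0.0231
d [[0.5, -20.2, -3.3], np.float64(-0.0003), np.float64(3.1413)] zyaw -81.67 tool y [-7.e-04  7.e-04 -1.e+00] tool x [-0.989 -0.145  0.001] tcp [573.4 153.7  86.6] t 10.32 op 23.1 F [ 0.7 -0.7 -6.2] q [0.09 0.27 1.88 0.   0.99 1.52]
[-0.52653553 -0.04591483  0.046222  ]
```

View pics/s6.png

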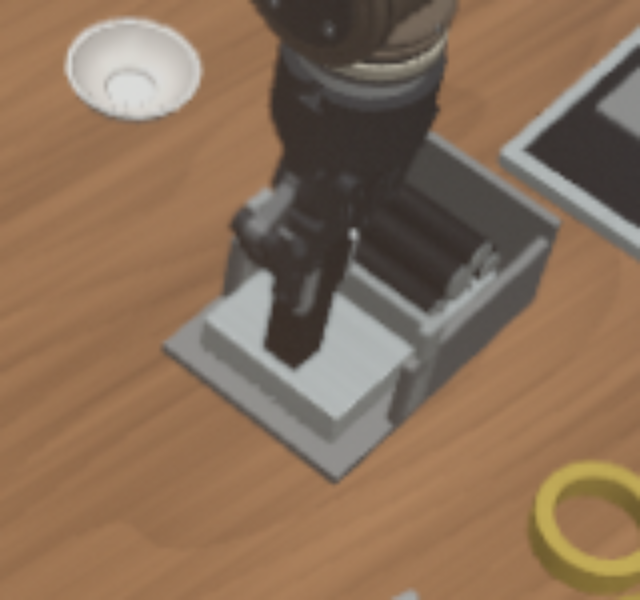

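View pics/t6.png

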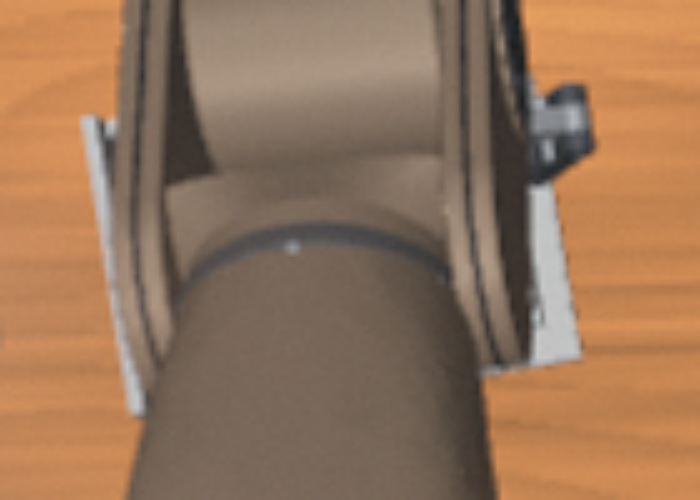

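```bash
python3 -m inch '[[15,0,0,-1,0],[15,0,0,-2,0],[15,0,0,-2,0],[15,0,-4,-1,0],[15,0,-8,-1,0],[15,0,-12,-1,0],[15,0,-15,-1,0],[15,0,-18,-1,0],[15,0,-19,-1,0],[15,0,-19,-1,0],[15,0,-19,-1,0]]' 120; python3 - <<'E'
from h import *
d=np.array([-.1453,.9894]);o=np.array([568.6,182.6])
p=o-26*d;tgt([p[0]/1e3,p[1]/1e3,.1068],-81.65)
print(r.read_state()['ft_torque'])
S=r.camera('scene');cv2.imwrite('pics/s7.png',cv2.resize(S[150:300,350:510,::-1],None,fx=4,fy=4))
E
```

```text
clock: 11.8
tcp_pos: [0.5736, 0.1542, 0.1058]
orientation: [-0.051, 0.705, -0.705, 0.051]
contact_force: [0.9, -0.7, -5.9]
opening: 0.0225
d [[0.8, -1.0, -2.9], np.float64(-0.0008), np.float64(3.1408)] zyaw -81.69 tool y [ 0.e+00  2.e-04 -1.e+00] tool x [-0.99  -0.144 -0.   ] tcp [573.6 154.2 105.8] t 11.8 op 22.5 F [ 0.9 -0.7 -5.9] q [0.09 0.24 1.87 0.   1.02 1.52]
[-0.60477442 -0.14430891 -0.02755757]
```

View pics/s7.png

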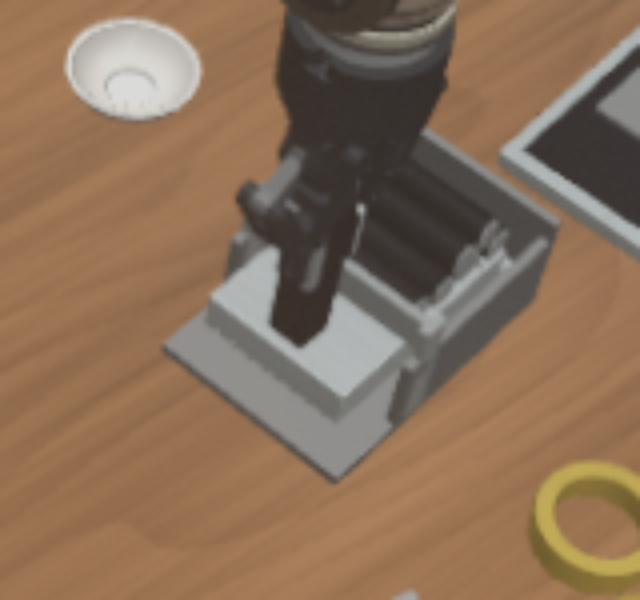

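```bash
python3 -m inch '[[15,0,-1,0,0],[15,0,-1,4,0],[15,0,-1,9,0],[15,0,-1,14,0],[15,0,-1,19,0],[15,0,-1,24,0],[15,0,-1,29,0],[15,0,-1,34,0],[15,0,-1,39,0],[15,0,-1,43,0],[15,0,-1,43,0]]' 120; python3 - <<'E'
from h import *
d=np.array([-.1453,.9894]);o=np.array([568.6,182.6])
p=o-26*d;tgt([p[0]/1e3,p[1]/1e3,.1068],-81.65)
print(r.read_state()['ft_torque'])
S=r.camera('scene');cv2.imwrite('pics/s8.png',cv2.resize(S[150:300,350:510,::-1],None,fx=4,fy=4))
E
```

```text
clock: 13.22
tcp_pos: [0.5799, 0.1112, 0.1068]
orientation: [-0.051, 0.705, -0.705, 0.051]
contact_force: [0.2, 0.0, -4.3]
opening: 0.0225
d [[0.9, 0.0, -46.2], np.float64(-0.0011), np.float64(3.1405)] zyaw -81.72 tool y [ 0.  0. -1.] tool x [-0.99  -0.144 -0.   ] tcp [579.9 111.2 106.8] t 13.22 op 22.5 F [ 0.2  0.  -4.3] q [0.02 0.24 1.88 0.   1.02 1.44]
[-0.22876154 -0.0083998   0.00912252]
```

View pics/s8.png

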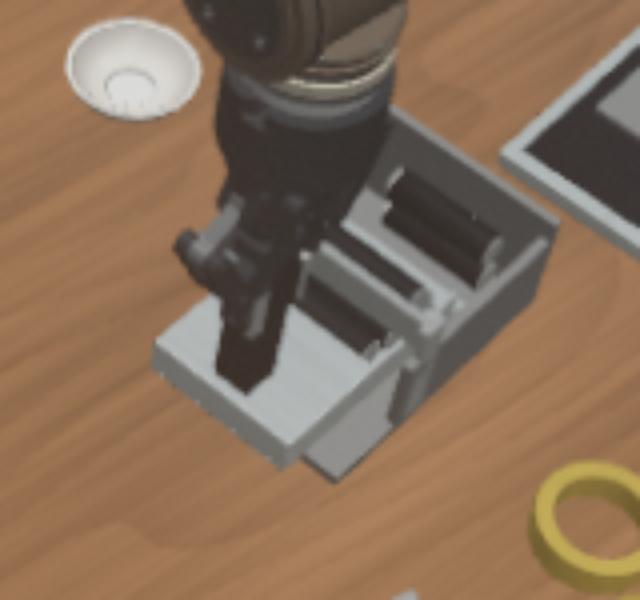

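```bash
python3 -m inch '[[15,0,0,4,0],[15,0,0,9,0],[15,0,0,14,0],[15,0,0,20,0],[15,0,0,26,0],[15,0,0,32,0],[15,0,0,38,0],[15,0,0,44,0],[15,0,0,50,0],[15,0,0,58,0],[15,0,0,66,0],[15,0,0,74,0],[15,0,0,82,0],[15,0,-5,90,0],[15,0,-12,97,0],[15,0,-20,100,0],[15,0,-20,100,0]]' 120; python3 - <<'E'
from h import *
tgt([.4635,-.331,.1618],-81.8)
print(r.read_state()['ft_torque'])
S=r.camera('scene');cv2.imwrite('pics/s9.png',cv2.resize(S[150:310,320:500,::-1],None,fx=4,fy=3.7))
T=r.camera('top');cv2.imwrite('pics/t9.png',cv2.resize(T[120:240,160:320,::-1],None,fx=5,fy=5))
E
```

```text
clock: 15.4
tcp_pos: [0.5952, 0.0123, 0.1284]
orientation: [0.05, -0.705, 0.705, -0.052]
contact_force: [0.2, 0.5, -4.3]
opening: 0.0227
d [[179.8, -33.7, 320.8], np.float64(0.0017), np.float64(-3.1399)] zyaw -81.71 tool y [ 2.9e-03 -3.0e-04 -1.0e+00] tool x [-0.99  -0.144 -0.003] tcp [595.2  12.3 128.4] t 15.4 op 22.7 F [ 0.2  0.5 -4.3] q [-0.15  0.22  1.86  0.    1.06  1.28]
[-0.16592833 -0.09422406 -0.02053326]
```

View pics/s9.png

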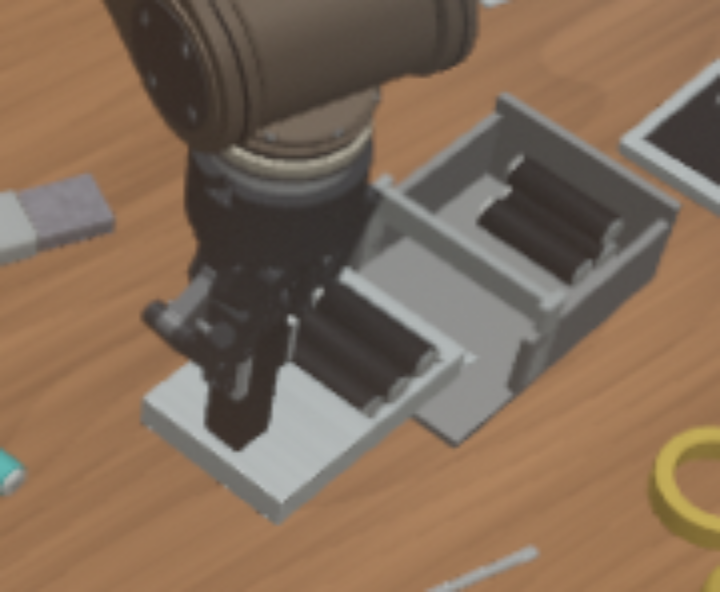

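View pics/t9.png

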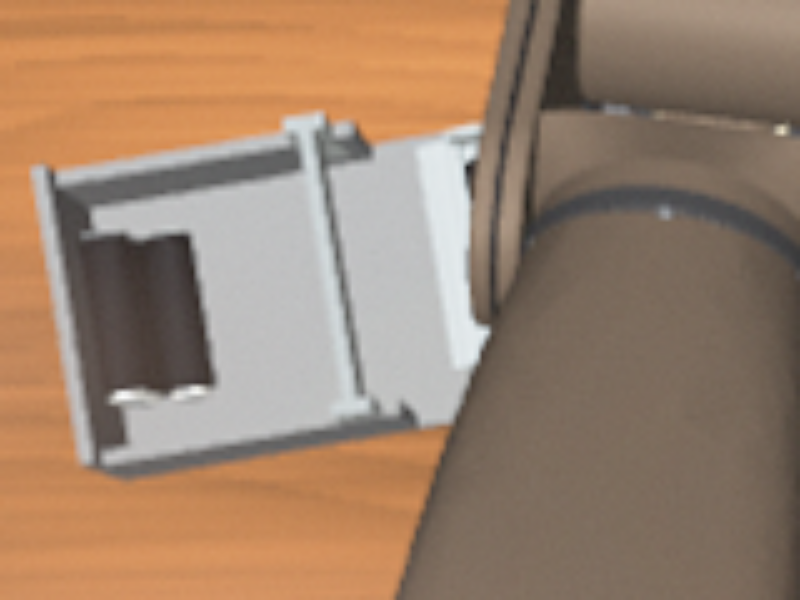

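```bash
python3 -m inch '[[15,0,-6,2,0],[15,2,-14,8,0],[15,8,-22,18,0],[15,18,-29,34,0],[15,30,-33,55,0],[15,46,-33,80,0],[15,64,-33,106,0],[15,83,-33,133,0],[15,102,-33,160,0],[15,122,-33,188,0],[15,141,-33,216,0],[15,157,-33,243,0],[15,168,-33,266,0],[15,174,-33,285,0],[15,178,-33,300,0],[15,180,-33,310,0],[15,180,-33,317,0],[15,180,-33,320,0],[15,180,-33,320,0],[15,180,-33,320,0]]' 120; python3 - <<'E'
from h import *
tgt([.4635,-.331,.0816],-81.8)
S=r.camera('scene');cv2.imwrite('pics/s10.png',cv2.resize(S[220:420,120:340,::-1],None,fx=3,fy=3))
E
```

```text
clock: 18.0
tcp_pos: [0.4625, -0.3296, 0.1597]
orientation: [-0.052, 0.705, -0.705, 0.051]
contact_force: [0.5, -0.1, -4.2]
opening: 0.0226
d [[-0.8, 78.1, 1.6], np.float64(0.0026), np.float64(-3.139)] zyaw -81.65 tool y [-2.e-04  4.e-04 -1.e+00] tool x [-0.989 -0.145  0.   ] tcp [ 462.5 -329.6  159.7] t 18.0 op 22.6 F [ 0.5 -0.1 -4.2] q [-0.8   0.12  1.9   0.    1.11  0.63]
```

View pics/s10.png

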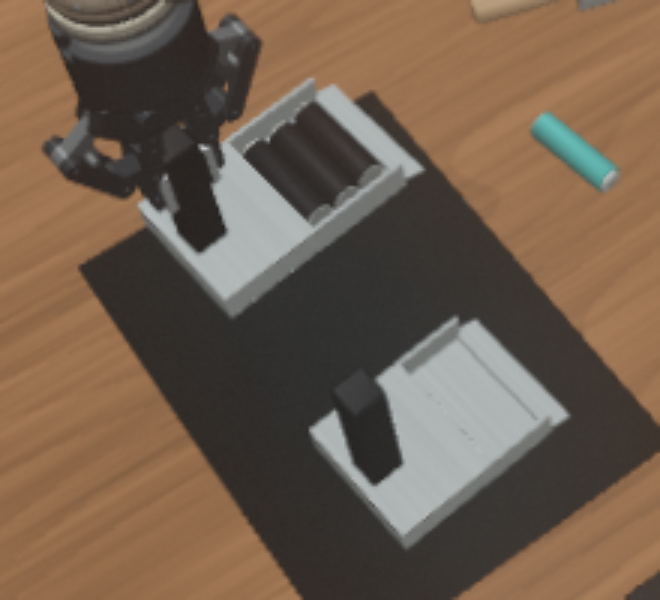

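Three cells sit side by side in the pocket (crop pixels about 265–370, 130–215), and the short scoop is unmoved. Next I lower the scoop.

```bash
python3 -m inch '[[15,0,8,0,0],[15,0,22,0,0],[15,0,38,0,0],[15,0,52,0,0],[15,0,63,0,0],[15,0,70,0,0],[15,0,74,0,0],[15,0,76,0,0],[15,0,77,0,0],[15,0,78,0,0],[15,0,78.5,0,0],[15,0,78.5,0,0]]'; python3 - <<'E'
from h import *
tgt([.4635,-.331,.0816],-81.8)
E
```

```text
clock: 19.55
tcp_pos: [0.4626, -0.3302, 0.0817]
orientation: [0.051, -0.705, 0.705, -0.051]
contact_force: [-0.2, 0.7, -3.0]
opening: 0.0228
d [[-0.8, 0.1, 0.9], np.float64(0.002), np.float64(-3.1396)] zyaw -81.69 tool y [ 3.e-04 -3.e-04 -1.e+00] tool x [-0.989 -0.145 -0.   ] tcp [ 462.6 -330.2   81.7] t 19.55 op 22.8 F [-0.2  0.7 -3. ] q [-0.8   0.23  1.95 -0.    0.97  0.63]
```

```bash
python3 -m inch '[[15,0,0.7,0,0],[15,0,1,0,0],[15,0,1,0,0]]'; python3 -m inch '[[30,0,0,0,0],[45,0,0,0,0],[60,0,0,0,0],[75,0,0,0,0],[75,0,0,0,0],[75,0,0,0,0],[75,0,-15,0,0],[75,0,-40,0,0],[75,0,-75,0,0],[75,0,-110,0,0],[75,0,-140,0,0],[75,0,-150,0,0],[75,0,-150,0,0]]'; python3 - <<'E'
from h import *
tgt([.55,-.1,.25])
S=r.camera('scene');cv2.imwrite('pics/s11.png',cv2.resize(S[220:420,120:340,::-1],None,fx=3,fy=3))
E
```

```text
clock: 19.92
tcp_pos: [0.4627, -0.3303, 0.0817]
orientation: [0.051, -0.705, 0.705, -0.051]
contact_force: [-2.9, 2.6, 5.0]
opening: 0.0226
clock: 21.55
tcp_pos: [0.4626, -0.3302, 0.2311]
orientation: [0.051, -0.705, 0.706, -0.052]
contact_force: [0.8, -0.3, -0.6]
opening: 0.0752
d [[-119.8, -19.1, -215.1]] zyaw -81.68 tool y [ 0.0011 -0.0012 -1.    ] tool x [-0.989 -0.145 -0.001] tcp [ 462.6 -330.2  231.1] t 21.55 op 75.2 F [ 0.8 -0.3 -0.6] q [-0.8   0.05  1.84 -0.    1.24  0.63]
```

View pics/s11.png

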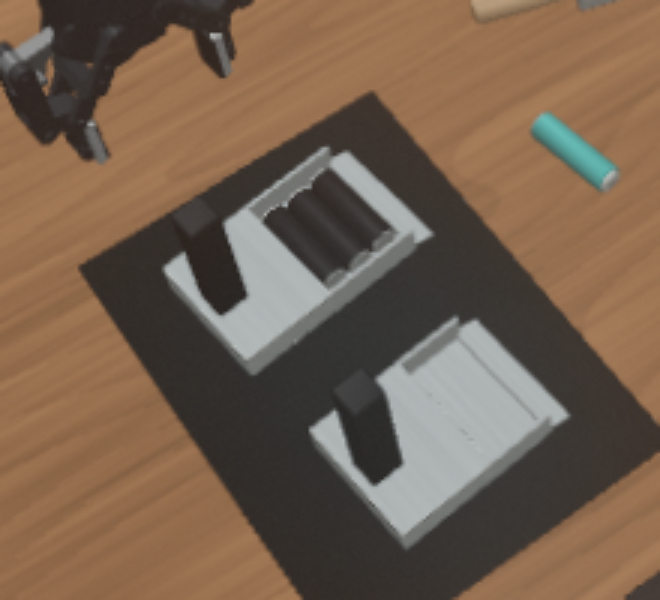

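```bash
python3 - <<'E'
from h import *
S=r.camera('scene')[:,:,::-1];T=r.camera('top')[:,:,::-1]
a=cv2.resize(S[170:275,385:495],None,fx=3.6,fy=3.6);b=cv2.resize(T[137:217,163:269],(396,299));c=cv2.resize(T[190:260,400:500],(396,277))
cv2.imwrite('pics/f.png',np.hstack([np.vstack([a,np.zeros((576-a.shape[0],a.shape[1],3),np.uint8)]),np.vstack([b,c])]))
E
```

```text
(no output)
```

View pics/f.png

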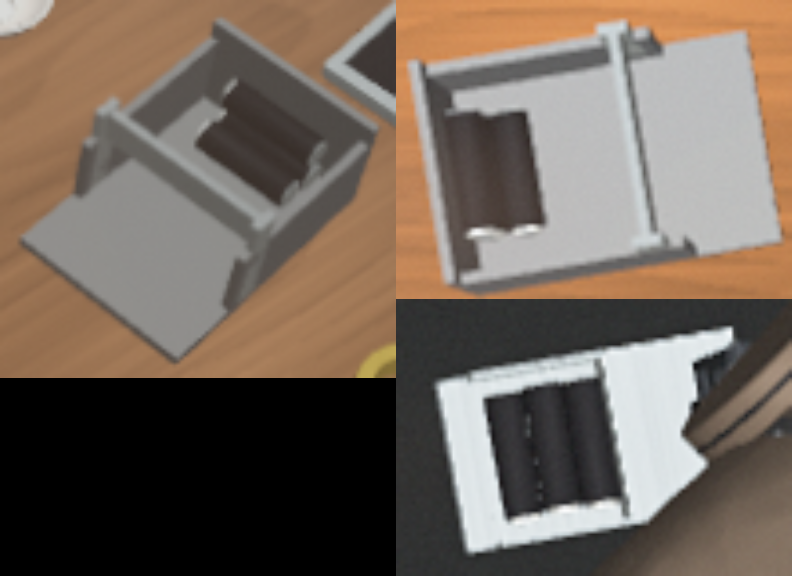

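```bash
python3 - <<'E'
from workcell import r
print(r.close_job(), r.read_state()['clock'])
E
```

```text
the job is handed in; nothing more can be done
the job is handed in; nothing more can be done
```

I gripped the longer scoop by its handle, front and back, and slid it under the heap until its lip was about 3 mm from the back wall. I raised it to about 28 mm, putting the rim about 3 mm below the strike bar by arm readings. Then I drew it out along the bar, stood it back at its old spot on the mat and let go at about 22 s of the 54 s allowed.

- **Scoop:** In the last pictures it stands level on the mat, with the gripper well clear above it. Three cells lie side by side in its pocket. While carried, it weighed 4.3 N, which fits three cells.
- **Shorter scoop:** It looks unmoved.
- **Other cells:** They look to be in the bin. Two show plainly there. The third is mostly hidden in the pile at the back wall, and I judged it only from its visible end face and the weight of the scoop.
- **Side view of the rim:** I did not measure the gap under the bar in a picture.

No check failed or disagreed. The hand-in gave no verdict.

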